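Set the telescoping hold-down on the board

ROBOT

A 6-joint arm with a two-finger parallel gripper is mounted at the origin on the work surface. World frame = base frame: x ahead of the robot, y to its left, z up, the work surface at z = 0. Lengths are in m, angles in rad, forces in N, time in s.
With the tool pointing down it reaches from about 0.225 to 0.875 m from the base axis. Payload 3.4 kg.
Tool frame: the origin (TCP) lies at the very end of the fingers, on their centre line; the grasp point (between the pads) lies behind it (manip.grasp_offset is the z of the grasp point in the tool frame, in m); z points along the fingers, y is the line along which they close (so a half turn about z gives the same grasp; the last joint's range is limited). The gripper opens to 85 mm and grips with 20 to 120 N. Pads are 22 mm wide; open, the fingers measure 114 mm over their backs; the gripper's body (76 mm by 85 mm) begins 54 mm behind the grasp point. The pads swing forward as they close: fully open they stand 13 mm farther back than shut.
Start: joints at [-1.455, 0.276, 1.505, -0, 1.361, -0.121], TCP at [0.135, -0.559, 0.231] pointing down, gripper open.
Joint ranges: [-2.89, 2.89], [-0.75, 2.08], [0.22, 2.7], [-1.18, 4.32], [0.11, 2.71], [-2.7, 2.7]. Speed limits (rad/s): [2.57, 2.57, 3.14, 3.14, 3.14, 3.14].

INTERFACE

Orientations are given as a unit quaternion [w, x, y, z].
In Python, from rig import manip gives the robot as it stands.
- The arm moves only by the shell command python3 -m pendant 'ROWS' [FORCE]. ROWS is JSON, a list of rows, each an object of numbers: "dx", "dy", "dz": the shift along the tool's x, y, z in m; "rx", "ry", "rz": the turn, a rotation vector about the tool's x, y, z in degrees; "hand": the finger opening in m, from 0 to 0.0854. In form: [{"dx": .., "dy": .., "dz": .., "rx": .., "ry": .., "rz": .., "hand": ..}, ...]. A call has 1 to 12 rows; each row shifts and turns the commanded pose from where the row before left it, along the tool's axes as they then stand; what a row does not reach is not made up. A row lasts 1/12 s, in which the tool goes at most 41.7 mm and 7.16 degrees, less where a joint would pass 70% of its speed; a pose out of reach is approached as far as the arm can. A call is refused whole if a number of a shift passes 0.0417 or a number of a turn 7.16, either way. A call with a gripper value outside its range is refused whole. The fingers move at their own pace and stop on an object; FORCE is the grip in N (left out, the last holds). Time passes only in rows, so rows that do not move let the fingers close. It gives the time, the measured TCP pose, the force, the opening and the grip force at its end, in the units of the state.
- manip.get_state(): the state, without advancing time (a new reading comes with each control period).
- manip.get_image(name): name is "scene" or "top" or "wrist"; returns a dict with "frame" (420x560x3 uint8, red, green, blue), "fx", "fy", "cx", "cy" (pixels), "position" and "attitude" of the camera in the world; the wrist camera has in their place "mount" (4x4, takes a point from camera to tool coordinates, whose origin is the TCP and whose axes are the flange's). Camera axes: x right, y up, looking along -z (the intrinsics and any distortion apply to the point x, -y, -z); pixel columns grow to the right and rows downward; lengths in m; the calibration is good to about 2 mm. The wrist camera is an equidistant fisheye: a pixel r from the principal point sees the ray r / f radians off the axis. A picture is of the moment at which its call begins: read the wrist's pose just before it. There is no depth.
- manip.sign_off(): hands the job in; it is judged then, once.
The state is a dict: "clock": time; "qpos": joint angles; "qd": joint speeds; "effort": joint torques, N m; "position": TCP position; "ee_rot": TCP orientation; "contact_force": force on the tool from outside, world axes, zero at the start; "moment": the same for the moment, N m; "width": finger opening in m; "gripper_force": force on a finger pad.
Only numpy, scipy, OpenCV 4.12 (cv2) and the standard library are available. Lean on these libraries where they do the work, as an engineer would, in place of code of your own. Each camera call takes 0.05 s, during which the arm holds its last target. There are 200 camera calls.

TASK

Use the hold-down to keep the board in the jig: twist its orange T-handle fully anticlockwise (seen from above) to unlock the telescoping leg, slide the leg down until its rubber foot presses on the board with about 10 N, never more than 20 N, and at that length twist the handle fully back clockwise to lock it, so that the foot goes on pressing with about 10 N after you let go. Do not shift the board, and leave everything else alone.

Things in the scene. Friction and masses are not known exactly. Their poses are not given: they have to be found in the camera images.
- stand: fixed green hold-down stand: 36 mm column 180 mm to the +y side of the leg, a level arm 143 to 177 mm above the table, and at its end an upright sleeve 56 mm across, 132 to 190 mm above the table, in which the telescoping leg slides straight up and down. Origin: on the table surface, on the leg's axis. The T-handle is its highest part
- knob_grip (a point): centre of the orange T-handle on top of the leg: an upright-sided bar 56 mm long (x axis), 18 mm wide (y axis), 32 mm tall, centred here on the leg's axis (z up). Pinch it across its 18 mm from above. It is 320 mm above the table when joint leg is 0, and goes down and turns with the leg. Locked, its x axis is the stand's x axis
- leg (a joint): how far the telescoping leg has been slid down, m, 0 (top) to 0.100. Unlocked, it stays where it is left: sliding it downwards takes about 2 N by hand at slow speed (upwards about 10 N), beside what the foot presses. Locked, it holds against about 30 N
- twist (a joint): turn of the T-handle about the leg's axis, rad: 0 fully clockwise = locked (starts here), 1.2 fully anticlockwise from above = unlocked, with stops at both ends. The lock is free above about 0.6; it takes 0.1 to 0.5 N m to turn and stays where it is left. Twisting does not move the leg along its axis
- foot: black rubber swivel foot on the leg's lower end, 36 mm across; origin at the centre of its underside, 205 mm below the centre of the handle when not pressed (115 mm above the table at leg = 0). It is sprung: it gives 1 mm per 7 N, at most 5 mm, so with the leg locked the foot keeps the press it had (10 N = 1.4 mm)
- board: loose sawn pale board, 130 x 170 mm, 0.3 to 0.55 kg, lying flat on the jig under the foot, its long side along the stand's y. Origin: centre of its underside. Rough sawn: its thickness has not been measured and is somewhere from 28 to 38 mm, so the touch must be felt
- jig: fixed plywood jig base under the board, 270 x 260 mm, with dark stop strips 20 mm high beside the board; origin on the leg's axis, 35 mm below the base's upper face, which lies 10 to 35 mm above the table
- pencil: flat red carpenter's pencil, 14 x 170 x 8 mm, lying on the jig base on the -x side of the board; a bystander
- offcut: small wood offcut 28 x 90 x 18 mm, lying on the jig base behind its fence; a bystander
- mallet: wooden mallet lying on the table; a bystander
- screwdriver: yellow screwdriver lying on the table; a bystander
- glue: standing glue bottle, 60 mm across, 170 mm tall; a bystander
- screwjar: standing jar of screws, 68 mm across, 80 mm tall; a bystander
- plane: hand plane, 160 x 50 mm, about 85 mm tall; a bystander
Mind the look-alikes: they are no part of the job. Leave any purple or yellow look-alike of the board alone.

How it is judged:
On the way, in this order (a step that is already met when the one before it is completed fails the run):
1. the T-handle is turned anticlockwise to unlock (twist above 0.9) (value of joint twist above 0.9 rad), for 0.1 s.
2. with the handle unlocked, the foot is pressed on the board with at least 5 N (value of joint twist above 0.6 rad and contact force between foot and board above 5 N), for 0.1 s.
At the end, for the whole second after the job is handed in: the T-handle is turned back and locked (twist below 0.2), the foot presses on the board with 6 to 14 N, the leg is at rest, and the board lies within 8 mm of where it started (value of joint twist below 0.2 rad and contact force between foot and board between 6 and 14 N and distance of board from where it was at the start of the episode below 0.008 m and velocity of joint leg between -0.002 and 0.002 m/s); the robot touches nothing.
It fails at once if the foot presses on the board with more than 20 N (contact force between foot and board above 20 N).
It fails at once if the board is shifted by more than 15 mm (distance of board from where it was at the start of the episode above 0.015 m).
It fails at once if a bystander is moved by more than 30 mm (distance of any of pencil, offcut, mallet, screwdriver, glue, screwjar, plane from where it was at the start of the episode above 0.03 m).
It also fails if it takes over 51 s, if anything falls off the work surface, if the arm or the gripper's body presses on something with over 40 N, if the wrist force passes 120 N, or if a joint passes its speed limit or range.

## Working session

There is one attempt and no reset: what is moved stays moved. The work goes in short steps, Python scripts to look and compute and a shell command to move; the robot and the scene stay as the last step left them, time stands still between calls to the robot, and variables do not carry over. Pictures are saved under pics/ and viewed, at most 10 in all, crops included, and the job is handed in when it is done.

```bash
mkdir -p pics; ls
python3 - <<'E'
from rig import manip
import cv2,json
print(manip.get_state(), manip.grasp_offset)
for n in("scene","top"):
    d=manip.get_image(n);cv2.imwrite(f"pics/{n}0.png",d["frame"][:,:,::-1]);print({k:v for k,v in d.items() if k!="frame"})
E
```

```text
pics
{'clock': 0.0, 'qpos': array([-1.45498111e+00,  2.76603676e-01,  1.50613581e+00, -9.05891217e-06,
        1.36069054e+00, -1.21011214e-01]), 'qd': array([-0.00019664, -0.00083473, -0.00073505, -0.00132948, -0.0007473 ,
       -0.00082711]), 'effort': array([-2.44278956e-03, -4.16786885e+01, -2.45806915e+01, -3.09548432e-04,
        1.11504659e-02, -3.11996700e-05]), 'position': array([ 0.1348299 , -0.55842726,  0.23043369]), 'ee_rot': array([-9.18695088e-04,  9.92996812e-01,  1.18137577e-01, -2.04222045e-06]), 'contact_force': array([ 0.20552397, -0.16151889,  0.14249477]), 'moment': array([-0.01729771, -0.02502023,  0.00274975]), 'gripper_force': 0.0, 'width': 0.08538053331355254} -0.0187
{'fx': 418.353099967776, 'fy': 418.353099967776, 'cx': 280.08619499228547, 'cy': 212.24775966147817, 'position': array([ 1.1428577 , -0.75877454,  1.2259158 ]), 'attitude': array([0.88812503, 0.34554548, 0.11838175, 0.27895882])}
{'fx': 482.03317100492114, 'fy': 482.03317100492114, 'cx': 272.846901813774, 'cy': 206.75831212874067, 'position': array([0.43144771, 0.01479131, 1.71120821]), 'attitude': array([-0.69990015, -0.03603699,  0.03594424,  0.71242482])}
```

View pics/scene0.png

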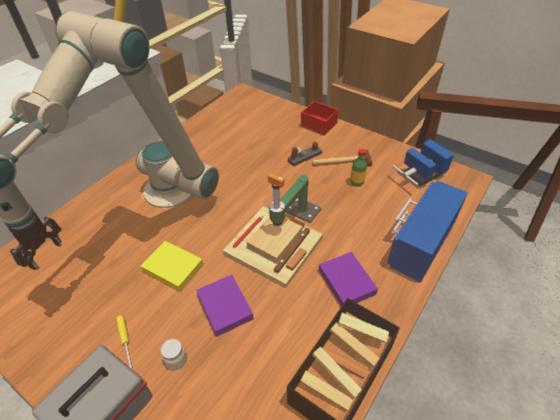

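View pics/top0.png

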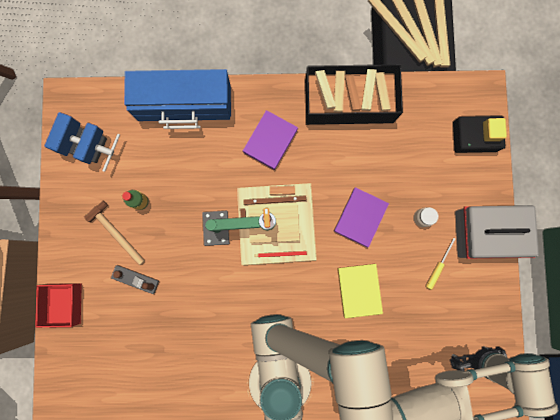

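Scene view: the orange handle is on the green stand at about (276,180). In the top view it is at about (267,217).
Possible confusions:
- **Handle:** orange offcut at scene (297,259) / top (283,190); mallet at top (120,230).
- **Board:** purple boards at scene (225,303) and (348,278); yellow board at scene (172,264).

I choose the orange bar on the green stand's sleeve. Next I'll crop and triangulate it.

```bash
cat > h.py <<'E'
import numpy as np
from scipy.spatial.transform import Rotation as R
def ray(d,u,v):
    q=d["attitude"];r=R.from_quat([q[1],q[2],q[3],q[0]]).as_matrix()
    k=r@np.array([(u-d["cx"])/d["fx"],-(v-d["cy"])/d["fy"],-1]);return d["position"],k/np.linalg.norm(k)
def tri(a,b):
    (p,u),(q,w)=a,b
    s=np.linalg.lstsq(np.c_[u,-w],q-p,rcond=None)[0];A=p+s[0]*u;B=q+s[1]*w
    return (A+B)/2,np.linalg.norm(A-B)
def plane(a,z): return a[0]+a[1]*(z-a[0][2])/a[1][2]
E
python3 - <<'E'
from rig import manip
import cv2,numpy as np
from h import *
rs=[];crops=[]
for n,(u,v) in(("scene",(276,182)),("top",(267,217))):
    d=manip.get_image(n);f=d["frame"]
    hsv=cv2.cvtColor(f,cv2.COLOR_RGB2HSV);m=cv2.inRange(hsv,(8,150,150),(20,255,255))
    w=np.zeros_like(m);w[v-14:v+14,u-14:u+14]=255;m&=w
    k,l,s,c=cv2.connectedComponentsWithStats(m);
    for i in range(1,k):
        if s[i,4]>8: print(n,s[i],c[i])
    i=1+np.argmax(s[1:,4]);rs.append(ray(d,*c[i]))
    ys,xs=np.nonzero(l==i)
    r=cv2.minAreaRect(np.c_[xs,ys].astype(np.float32));print(r)
    if n=="top":
        b=cv2.boxPoints(r);print([plane(ray(d,*p),.336).round(4) for p in b])
    mm=cv2.merge([f[:,:,0],f[:,:,1],f[:,:,2]]).copy()
    cr=f[v-35:v+35,u-45:u+45];o=cr.copy();o[l[v-35:v+35,u-45:u+45]==i]=(255,0,255)
    crops.append(np.hstack([cr,o]))
print(tri(*rs))
for a in rs: print(plane(a,.32))
im=np.vstack(crops);cv2.imwrite("pics/crop0.png",cv2.resize(im[:,:,::-1],None,fx=4,fy=4,interpolation=cv2.INTER_CUBIC))
E
```

```text
scene [262 168  28  28 493] [274.35091278 179.2474645 ]
((275.5, 181.5), (27.0, 27.0), 90.0)
top [263 208   7  19  54] [266.48148148 218.27777778]
((266.1188049316406, 217.1881103515625), (18.109676361083984, 5.373201370239258), 84.2894058227539)
[array([0.5676, 0.0433, 0.336 ]), array([0.5689, 0.028 , 0.336 ]), array([0.5171, 0.0237, 0.336 ]), array([0.5158, 0.039 , 0.336 ])]
(array([0.54103961, 0.03275019, 0.31094908]), np.float64(0.0002824291210136802))
[0.5468935  0.02482099 0.32      ]
[0.5404379  0.03272574 0.32      ]
```

View pics/crop0.png

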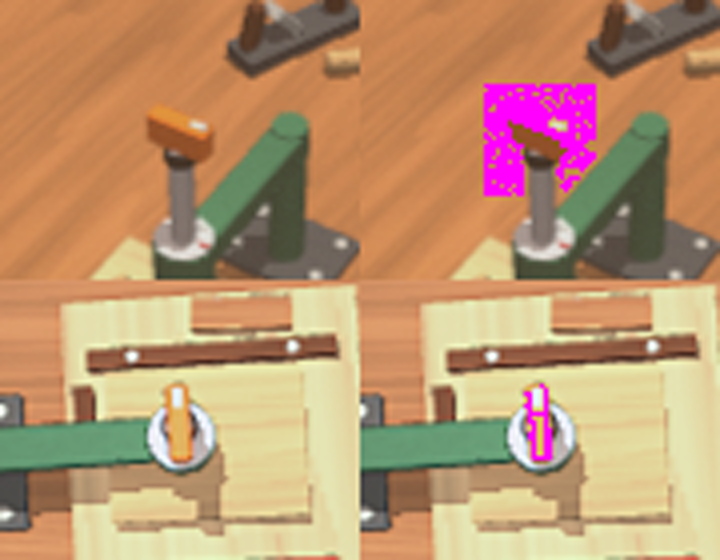

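Scene crop: the bar centre is at about (276,180.8), its long side roughly along world x. In the top crop the bar spans rows 208–228 at column about 266.5, and the green arm goes to +y. This is the hold-down handle, at about (0.541, 0.033), yaw about 5°. I'll move above it.

```bash
python3 -m pendant '[{"dz":-0.04,"rz":4.3},{"dz":-0.04,"rz":4.3},{"dz":-0.04},{"dz":-0.04},{"dz":-0.04},{"dx":0.0228,"dy":-0.0277},{"dx":0.0228,"dy":-0.0277},{"dx":0.0228,"dy":-0.0277},{"dx":0.0228,"dy":-0.0277},{"dx":0.0228,"dy":-0.0277},{"dx":0.0228,"dy":-0.0277},{"dx":0.0228,"dy":-0.0277}]' 40
python3 -m pendant '[{"dx":0.0228,"dy":-0.0277},{"dx":0.0228,"dy":-0.0277},{"dx":0.0228,"dy":-0.0277},{"dx":0.0228,"dy":-0.0277},{"dx":0.0228,"dy":-0.0277},{"dx":0.0228,"dy":-0.0277},{"dx":0.0228,"dy":-0.0277},{"dx":0.0228,"dy":-0.0277},{"dx":0.0228,"dy":-0.0277},{"dx":0.0228,"dy":-0.0277},{"dx":0.0228,"dy":-0.0277},{"dx":0.0228,"dy":-0.0277}]'
python3 -m pendant '[{"dx":0.0228,"dy":-0.0277},{"dz":0},{"dz":0},{"dz":0}]'
python3 - <<'E'
from rig import manip
import cv2
s=manip.get_state();d=manip.get_image("wrist")
print(s,{k:v for k,v in d.items() if k!="frame"})
cv2.imwrite("pics/w1.png",d["frame"][:,:,::-1])
E
```

```text
{'clock': 0.2, 'qpos': array([-1.45497501e+00,  2.76325836e-01,  1.50564027e+00, -1.25303073e-05,
        1.36070752e+00, -1.20999993e-01]), 'qd': array([-2.12821765e-04,  2.55945524e-04, -5.44088123e-03,  5.36755833e-06,
        4.02542222e-04,  1.03302778e-04]), 'effort': array([ 2.40497648e-03, -4.16707456e+01, -2.45789444e+01, -1.53520614e-04,
        8.13888910e-03, -1.95843427e-05]), 'position': array([ 0.13485767, -0.55864655,  0.23078965]), 'ee_rot': array([-5.40498470e-04,  9.92997346e-01,  1.18135427e-01, -4.72717624e-06]), 'contact_force': array([-0.48446362, -0.55663946,  0.42410928]), 'moment': array([-0.01115699,  0.03510167,  0.0516373 ]), 'gripper_force': 0.0, 'width': 0.0853528336251926} {'fx': 325.19226210127806, 'fy': 325.19226210127806, 'cx': 281.7346401455973, 'cy': 209.89411760842418, 'mount': array([[ 1.20811240e-04,  9.53888378e-01,  3.00161537e-01,
         7.65228572e-02],
       [ 9.99999993e-01, -1.16704067e-04, -3.16115973e-05,
         2.72255612e-05],
       [ 4.87613703e-06,  3.00161539e-01, -9.53888385e-01,
        -1.41576549e-01],
       [ 0.00000000e+00,  0.00000000e+00,  0.00000000e+00,
         1.00000000e+00]])}invalid input
invalid input
invalid input
```

View pics/w1.png

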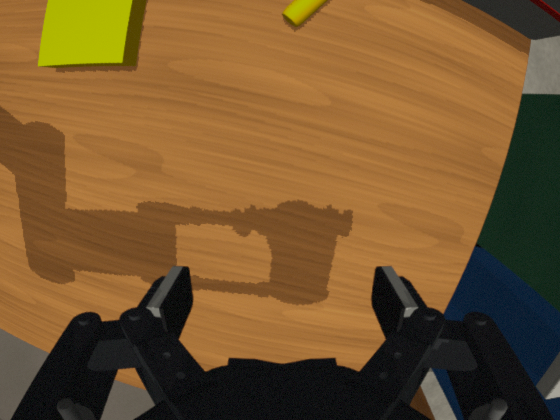

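The wrist view still shows the start pose, because the moves were refused. The rows probably need every key, so I'll try one full row.

```bash
python3 -m pendant '[{"dx":0,"dy":0,"dz":-0.04,"rx":0,"ry":0,"rz":4.3,"hand":0.085}]' 40
```

```text
clock: 0.33
position: [0.1342, -0.5531, 0.263]
ee_rot: [-0.01, 0.997, 0.08, -0.0]
contact_force: [-0.2, -0.3, -1.6]
width: 0.0848
gripper_force: 0.0
```

```bash
python3 -m pendant '[{"dx":0,"dy":0,"dz":-0.04,"rx":0,"ry":0,"rz":4.3,"hand":0.085},{"dx":0,"dy":0,"dz":-0.04,"rx":0,"ry":0,"rz":0,"hand":0.085},{"dx":0,"dy":0,"dz":-0.04,"rx":0,"ry":0,"rz":0,"hand":0.085},{"dx":0,"dy":0,"dz":-0.04,"rx":0,"ry":0,"rz":0,"hand":0.085},{"dx":0.0228,"dy":-0.0277,"dz":0,"rx":0,"ry":0,"rz":0,"hand":0.085},{"dx":0.0228,"dy":-0.0277,"dz":0,"rx":0,"ry":0,"rz":0,"hand":0.085},{"dx":0.0228,"dy":-0.0277,"dz":0,"rx":0,"ry":0,"rz":0,"hand":0.085},{"dx":0.0228,"dy":-0.0277,"dz":0,"rx":0,"ry":0,"rz":0,"hand":0.085},{"dx":0.0228,"dy":-0.0277,"dz":0,"rx":0,"ry":0,"rz":0,"hand":0.085},{"dx":0.0228,"dy":-0.0277,"dz":0,"rx":0,"ry":0,"rz":0,"hand":0.085},{"dx":0.0228,"dy":-0.0277,"dz":0,"rx":0,"ry":0,"rz":0,"hand":0.085},{"dx":0.0228,"dy":-0.0277,"dz":0,"rx":0,"ry":0,"rz":0,"hand":0.085}]'
python3 -m pendant '[{"dx":0.0228,"dy":-0.0277,"dz":0,"rx":0,"ry":0,"rz":0,"hand":0.085},{"dx":0.0228,"dy":-0.0277,"dz":0,"rx":0,"ry":0,"rz":0,"hand":0.085},{"dx":0.0228,"dy":-0.0277,"dz":0,"rx":0,"ry":0,"rz":0,"hand":0.085},{"dx":0.0228,"dy":-0.0277,"dz":0,"rx":0,"ry":0,"rz":0,"hand":0.085},{"dx":0.0228,"dy":-0.0277,"dz":0,"rx":0,"ry":0,"rz":0,"hand":0.085},{"dx":0.0228,"dy":-0.0277,"dz":0,"rx":0,"ry":0,"rz":0,"hand":0.085},{"dx":0.0228,"dy":-0.0277,"dz":0,"rx":0,"ry":0,"rz":0,"hand":0.085},{"dx":0.0228,"dy":-0.0277,"dz":0,"rx":0,"ry":0,"rz":0,"hand":0.085},{"dx":0.0228,"dy":-0.0277,"dz":0,"rx":0,"ry":0,"rz":0,"hand":0.085},{"dx":0,"dy":0,"dz":0,"rx":0,"ry":0,"rz":0,"hand":0.085},{"dx":0,"dy":0,"dz":0,"rx":0,"ry":0,"rz":0,"hand":0.085},{"dx":0,"dy":0,"dz":0,"rx":0,"ry":0,"rz":0,"hand":0.085}]'
cat > look.py <<'E'
import sys;from rig import manip
import cv2
s=manip.get_state();d=manip.get_image("wrist")
print(s["clock"],s["qpos"],s["position"],s["ee_rot"],s["contact_force"],s["moment"])
import pickle;pickle.dump((s,d),open("w.pkl","wb"))
cv2.imwrite(sys.argv[1],d["frame"][:,:,::-1])
E
python3 look.py pics/w2.png
```

```text
clock: 1.33
position: [0.2979, -0.3207, 0.4313]
ee_rot: [0.0, 0.999, 0.043, 0.0]
contact_force: [0.8, -0.5, -1.0]
width: 0.0849
gripper_force: 0.0
clock: 2.33
position: [0.48, -0.0564, 0.4311]
ee_rot: [0.0, 0.999, 0.044, -0.0]
contact_force: [0.1, 0.6, 0.2]
width: 0.0851
gripper_force: 0.0
2.3333 [-2.60411995e-01  8.63961142e-02  1.26801609e+00 -9.20393478e-04
  1.78793544e+00  1.22293896e+00] [ 0.47996662 -0.05641072  0.43107005] [ 3.15754087e-04  9.99048465e-01  4.36098713e-02 -4.94760129e-04] [0.09592368 0.64250348 0.15444987] [-0.0253881   0.00393729  0.03815508]
```

View pics/w2.png

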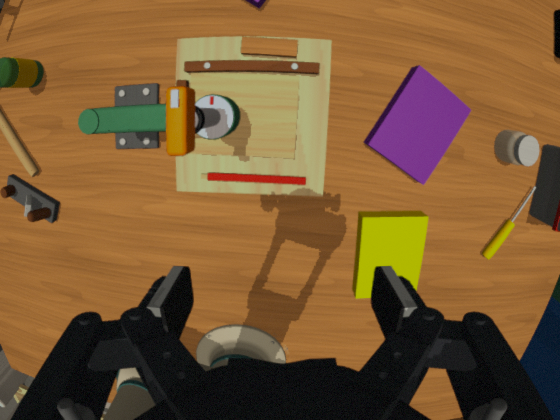

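Wrist view: the handle bar spans about (168–194, 80–155), and the arm and column are at its left, on +y. I'll refine its position from this image.

```bash
cat >> h.py <<'E'
def wray(s,d,u,v):
    a=np.array([u-d["cx"],v-d["cy"]]);r=np.linalg.norm(a);t=r/d["fx"];a=a/r*np.sin(t)
    c=np.array([a[0],-a[1],-np.cos(t)]);M=d["mount"];q=s["ee_rot"];W=R.from_quat([q[1],q[2],q[3],q[0]]).as_matrix()
    return s["position"]+W@M[:3,3],W@M[:3,:3]@c
E
cat > bar.py <<'E'
import sys,pickle,cv2,numpy as np
from h import *
s,d=pickle.load(open("w.pkl","rb"));x0,y0,x1,y1=map(int,sys.argv[1:5]);zt=float(sys.argv[5])
hsv=cv2.cvtColor(d["frame"],cv2.COLOR_RGB2HSV);m=cv2.inRange(hsv,(10,200,190),(22,255,255))
w=np.zeros_like(m);w[y0:y1,x0:x1]=255;m&=w
k,l,st,c=cv2.connectedComponentsWithStats(m);i=1+np.argmax(st[1:,4]);print(st[i],c[i])
pts=np.argwhere(l==i)[:,::-1]
W=np.array([plane(wray(s,d,*p),zt)[:2] for p in pts])*1000
b=cv2.minAreaRect(W.astype(np.float32));print("rect mm",b)
f=d["frame"][y0:y1,x0:x1].copy();o=f.copy();o[(l==i)[y0:y1,x0:x1]]=(255,0,255)
cv2.imwrite(sys.argv[6],cv2.resize(np.hstack([f,o])[:,:,::-1],None,fx=4,fy=4,interpolation=cv2.INTER_NEAREST))
E
python3 bar.py 155 70 245 165 .336 pics/b1.png
```

```text
Traceback (most recent call last):
  File "bar.py", line 6, in <module>
    k,l,st,c=cv2.connectedComponentsWithStats(m);i=1+np.argmax(st[1:,4]);print(st[i],c[i])
                                                     ~~~~~~~~~^^^^^^^^^^
ValueError: attempt to get argmax of an empty sequence
```

```bash
python3 - <<'E'
import pickle,cv2
s,d=pickle.load(open("w.pkl","rb"));h=cv2.cvtColor(d["frame"],cv2.COLOR_RGB2HSV)
for p in[(172,120),(178,120),(184,130),(190,120),(182,150),(205,60),(220,140),(150,170)]:print(p,h[p[1],p[0]])
E
sed -i 's/(10,200,190),(22,255,255)/(10,205,150),(22,255,255)/' bar.py
python3 bar.py 155 70 245 165 .336 pics/b1.png
```

```text
(172, 120) [ 22 255 177]
(178, 120) [ 22 238 176]
(184, 130) [ 17 255 176]
(190, 120) [ 13 238  89]
(182, 150) [ 20 255 177]
(205, 60) [ 23 103 148]
(220, 140) [ 24 106 175]
(150, 170) [ 15 168 168]
[ 166   87   20   69 1147] [175.81517001 124.5353095 ]
rect mm ((544.1370849609375, 28.619707107543945), (51.702980041503906, 15.45351505279541), 2.485459566116333)
```

View pics/b1.png

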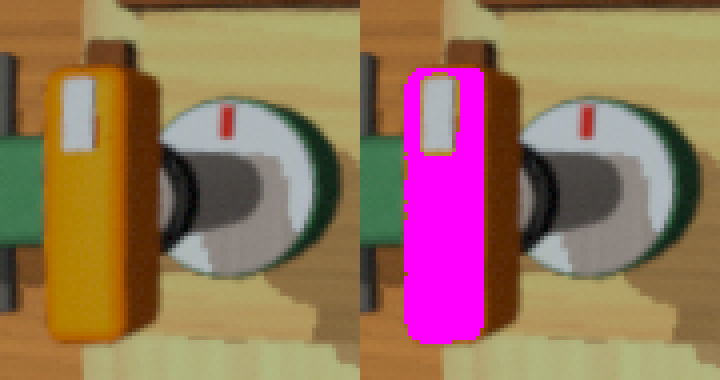

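The crop shows the bar's top face cleanly masked: centre about (544, 29) mm, yaw about 2.5°. I'll move over it, descend some, and look again.

```bash
python3 -m pendant '[{"dx":0.0176,"dy":-0.02,"dz":0,"rx":0,"ry":0,"rz":0,"hand":0.06},{"dx":0.0176,"dy":-0.02,"dz":0,"rx":0,"ry":0,"rz":0,"hand":0.06},{"dx":0.0176,"dy":-0.02,"dz":0,"rx":0,"ry":0,"rz":0,"hand":0.06},{"dx":0.0176,"dy":-0.02,"dz":0.02,"rx":0,"ry":0,"rz":0,"hand":0.06},{"dx":0,"dy":0,"dz":0.02,"rx":0,"ry":0,"rz":0,"hand":0.06},{"dx":0,"dy":0,"dz":0.01,"rx":0,"ry":0,"rz":0,"hand":0.06},{"dx":0,"dy":0,"dz":0,"rx":0,"ry":0,"rz":0,"hand":0.06},{"dx":0,"dy":0,"dz":0,"rx":0,"ry":0,"rz":0,"hand":0.06},{"dx":0,"dy":0,"dz":0,"rx":0,"ry":0,"rz":0,"hand":0.06}]'
python3 look.py pics/w3.png; python3 bar.py 200 150 360 330 .336 pics/b2.png
```

```text
clock: 3.13
position: [0.5434, 0.0283, 0.3828]
ee_rot: [0.0, 0.999, 0.042, 0.001]
contact_force: [-0.6, -0.3, 0.5]
width: 0.0603
gripper_force: 0.0
3.1333 [-7.55995839e-02  1.81384935e-01  1.26782905e+00 -3.66349257e-04
  1.69005948e+00  1.41038464e+00] [0.54344498 0.02830317 0.3827888 ] [3.17104588e-04 9.99101243e-01 4.23713271e-02 1.13011968e-03] [-0.61422996 -0.28573281  0.48656193] [0.03353077 0.01437362 0.02012225]
[ 262  188   27   78 1552] [274.86275773 228.68234536]
rect mm ((548.5634155273438, 33.01776123046875), (51.568851470947266, 15.805072784423828), 1.7326381206512451)
```

View pics/w3.png

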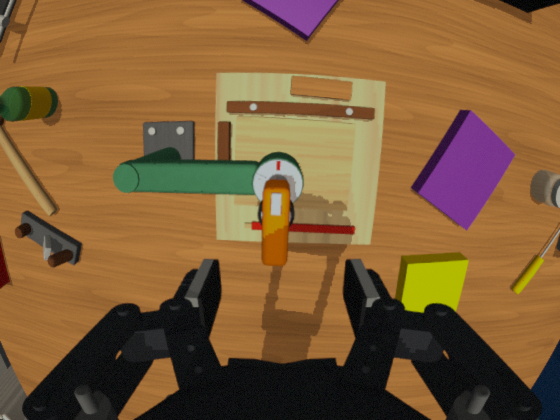

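Wrist view: the bar is between the open fingers at about (275,225). Intersecting both wrist views puts the bar's top at z≈0.323, centre (0.5436, 0.033), yaw about 2°. So the leg already starts about 13 mm down. I'll align, descend and grip.

```bash
python3 -m pendant '[{"dx":0.0005,"dy":-0.0047,"dz":0,"rx":0,"ry":0,"rz":2.7,"hand":0.05},{"dx":0,"dy":0,"dz":0.015,"rx":0,"ry":0,"rz":0,"hand":0.05},{"dx":0,"dy":0,"dz":0.015,"rx":0,"ry":0,"rz":0,"hand":0.05},{"dx":0,"dy":0,"dz":0.015,"rx":0,"ry":0,"rz":0,"hand":0.05},{"dx":0,"dy":0,"dz":0.015,"rx":0,"ry":0,"rz":0,"hand":0.05},{"dx":0,"dy":0,"dz":0.015,"rx":0,"ry":0,"rz":0,"hand":0.05},{"dx":0,"dy":0,"dz":0.013,"rx":0,"ry":0,"rz":0,"hand":0.05},{"dx":0,"dy":0,"dz":0,"rx":0,"ry":0,"rz":0,"hand":0.05},{"dx":0,"dy":0,"dz":0,"rx":0,"ry":0,"rz":0,"hand":0.05}]'
python3 look.py pics/w4.png
```

```text
clock: 3.93
position: [0.5436, 0.0338, 0.294]
ee_rot: [0.0, 1.0, 0.019, 0.0]
contact_force: [-0.5, 0.1, 1.1]
width: 0.0499
gripper_force: 0.0
3.9333 [-6.55687064e-02  2.00496581e-01  1.45389341e+00 -1.63275033e-04
  1.48651396e+00  1.46635302e+00] [0.54362834 0.03379384 0.29403642] [1.10293058e-04 9.99810906e-01 1.94429202e-02 3.36201194e-04] [-0.50049524  0.09978531  1.08055376] [ 0.0595325  -0.04647324  0.01076538]
```

View pics/w4.png

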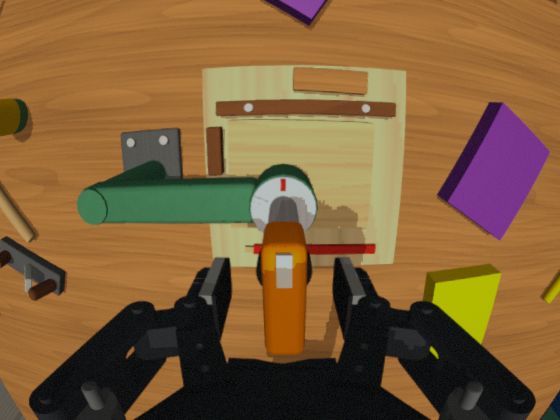

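The bar lies centred between the fingers (column about 284), with the arm at the left. I'll close.

```bash
python3 -m pendant '[{"dx":0,"dy":0,"dz":0,"rx":0,"ry":0,"rz":0,"hand":0.03},{"dx":0,"dy":0,"dz":0,"rx":0,"ry":0,"rz":0,"hand":0.02},{"dx":0,"dy":0,"dz":0,"rx":0,"ry":0,"rz":0,"hand":0.01},{"dx":0,"dy":0,"dz":0,"rx":0,"ry":0,"rz":0,"hand":0.01},{"dx":0,"dy":0,"dz":0,"rx":0,"ry":0,"rz":0,"hand":0.01},{"dx":0,"dy":0,"dz":0,"rx":0,"ry":0,"rz":0,"hand":0.01}]' 50
python3 -c "
from rig import manip;s=manip.get_state();print(s['contact_force'],s['moment'],s['position'],s['ee_rot'])"
```

```text
clock: 4.48
position: [0.5443, 0.0329, 0.2949]
ee_rot: [0.001, 1.0, 0.02, 0.002]
contact_force: [1.1, -4.4, 7.0]
width: 0.0173
gripper_force: 49.5
[ 1.06256487 -4.35610359  6.96420388] [-0.53197818  0.15729929  0.05492914] [0.54428735 0.03288251 0.29493485] [0.00145865 0.99980448 0.01966272 0.0015029 ]
```

Gripped (17.3 mm). I'll relieve the small offset forces, then unlock anticlockwise, which is tool rz negative.

```bash
python3 -m pendant '[{"dx":0.0003,"dy":0.0008,"dz":-0.001,"rx":0,"ry":0,"rz":0,"hand":0.01},{"dx":0,"dy":0,"dz":0,"rx":0,"ry":0,"rz":-5,"hand":0.01},{"dx":0,"dy":0,"dz":0,"rx":0,"ry":0,"rz":-5,"hand":0.01},{"dx":0,"dy":0,"dz":0,"rx":0,"ry":0,"rz":-5,"hand":0.01},{"dx":0,"dy":0,"dz":0,"rx":0,"ry":0,"rz":-5,"hand":0.01},{"dx":0,"dy":0,"dz":0,"rx":0,"ry":0,"rz":-5,"hand":0.01},{"dx":0,"dy":0,"dz":0,"rx":0,"ry":0,"rz":-5,"hand":0.01},{"dx":0,"dy":0,"dz":0,"rx":0,"ry":0,"rz":0,"hand":0.01}]'
cat > st.py <<'E'
from rig import manip
import numpy as np
s=manip.get_state();q=s['ee_rot'];print(s['clock'],'F',s['contact_force'].round(2),'M',s['moment'].round(2),s['position'].round(4),'yaw',round(np.degrees(2*np.arctan2(q[2],q[1])),1),q.round(4),s['gripper_force'])
E
python3 st.py
```

```text
clock: 5.15
position: [0.5443, 0.0332, 0.2946]
ee_rot: [0.0, 0.96, 0.278, 0.0]
contact_force: [0.3, -2.3, 1.6]
width: 0.0169
gripper_force: 50.3
5.15 F [ 0.31 -2.34  1.65] M [-0.28 -0.05  0.19] [0.5443 0.0332 0.2946] yaw 32.3 [4.000e-04 9.605e-01 2.784e-01 4.000e-04] 50.31550361774862
```

```bash
python3 -m pendant '[{"dx":0,"dy":0,"dz":0,"rx":0,"ry":0,"rz":-5.5,"hand":0.01},{"dx":0,"dy":0,"dz":0,"rx":0,"ry":0,"rz":-5.5,"hand":0.01},{"dx":0,"dy":0,"dz":0,"rx":0,"ry":0,"rz":-5.5,"hand":0.01},{"dx":0,"dy":0,"dz":0,"rx":0,"ry":0,"rz":-5.5,"hand":0.01},{"dx":0,"dy":0,"dz":0,"rx":0,"ry":0,"rz":-5.5,"hand":0.01},{"dx":0,"dy":0,"dz":0,"rx":0,"ry":0,"rz":-5.5,"hand":0.01},{"dx":0,"dy":0,"dz":0,"rx":0,"ry":0,"rz":-4,"hand":0.01},{"dx":0,"dy":0,"dz":0,"rx":0,"ry":0,"rz":0,"hand":0.01},{"dx":0,"dy":0,"dz":0,"rx":0,"ry":0,"rz":0,"hand":0.01},{"dx":0,"dy":0,"dz":0,"rx":0,"ry":0,"rz":0,"hand":0.01},{"dx":0,"dy":0,"dz":0,"rx":0,"ry":0,"rz":0,"hand":0.01}]'
python3 st.py
```

```text
clock: 6.07
position: [0.544, 0.0334, 0.2943]
ee_rot: [0.0, 0.823, 0.568, 0.0]
contact_force: [-0.7, -2.4, 2.6]
width: 0.0171
gripper_force: 49.9
6.0667 F [-0.73 -2.42  2.58] M [-0.29 -0.07  0.05] [0.544  0.0334 0.2943] yaw 69.2 [1.000e-04 8.232e-01 5.677e-01 0.000e+00] 49.906748570501804
```

Unlocked: yaw 69°, about 1.17 rad. I'll slide down 22 mm, since contact is expected no earlier than about 29 mm.

```bash
python3 -m pendant '[{"dx":0,"dy":0,"dz":0.002,"rx":0,"ry":0,"rz":0,"hand":0.01},{"dx":0,"dy":0,"dz":0.002,"rx":0,"ry":0,"rz":0,"hand":0.01},{"dx":0,"dy":0,"dz":0.002,"rx":0,"ry":0,"rz":0,"hand":0.01},{"dx":0,"dy":0,"dz":0.002,"rx":0,"ry":0,"rz":0,"hand":0.01},{"dx":0,"dy":0,"dz":0.002,"rx":0,"ry":0,"rz":0,"hand":0.01}]'; python3 st.py
python3 -m pendant '[{"dx":0,"dy":0,"dz":0.002,"rx":0,"ry":0,"rz":0,"hand":0.01},{"dx":0,"dy":0,"dz":0.002,"rx":0,"ry":0,"rz":0,"hand":0.01},{"dx":0,"dy":0,"dz":0.002,"rx":0,"ry":0,"rz":0,"hand":0.01},{"dx":0,"dy":0,"dz":0.002,"rx":0,"ry":0,"rz":0,"hand":0.01},{"dx":0,"dy":0,"dz":0.001,"rx":0,"ry":0,"rz":0,"hand":0.01},{"dx":0,"dy":0,"dz":0.001,"rx":0,"ry":0,"rz":0,"hand":0.01},{"dx":0,"dy":0,"dz":0.001,"rx":0,"ry":0,"rz":0,"hand":0.01},{"dx":0,"dy":0,"dz":0.001,"rx":0,"ry":0,"rz":0,"hand":0.01}]'; python3 st.py
```

```text
clock: 6.48
position: [0.544, 0.0334, 0.284]
ee_rot: [0.0, 0.823, 0.568, 0.0]
contact_force: [-0.2, -1.5, 2.1]
width: 0.0173
gripper_force: 49.9
6.4833 F [-0.23 -1.51  2.09] M [-0.34 -0.13  0.02] [0.544  0.0334 0.284 ] yaw 69.3 [1.000e-04 8.229e-01 5.682e-01 0.000e+00] 49.920581029728055
clock: 7.15
position: [0.5439, 0.0334, 0.2722]
ee_rot: [0.0, 0.823, 0.568, 0.0]
contact_force: [0.2, -1.4, 2.0]
width: 0.0173
gripper_force: 49.9
7.15 F [ 0.17 -1.39  1.99] M [-0.33 -0.12 -0.02] [0.5439 0.0334 0.2722] yaw 69.3 [1.000e-04 8.228e-01 5.683e-01 0.000e+00] 49.90160280838609
```

Sliding takes about 2 N. Next come 3 mm feeling steps, stopping once the force exceeds 4 N.

```bash
cat > ok.py <<'E'
import sys
from rig import manip
s=manip.get_state();f=s['contact_force'][2];print(round(s['position'][2],4),round(f,2));sys.exit(f>4)
E
python3 -m pendant '[{"dx":0,"dy":0,"dz":0.001,"rx":0,"ry":0,"rz":0,"hand":0.01},{"dx":0,"dy":0,"dz":0.001,"rx":0,"ry":0,"rz":0,"hand":0.01},{"dx":0,"dy":0,"dz":0.001,"rx":0,"ry":0,"rz":0,"hand":0.01}]' >/dev/null; python3 ok.py &&
python3 -m pendant '[{"dx":0,"dy":0,"dz":0.001,"rx":0,"ry":0,"rz":0,"hand":0.01},{"dx":0,"dy":0,"dz":0.001,"rx":0,"ry":0,"rz":0,"hand":0.01},{"dx":0,"dy":0,"dz":0.001,"rx":0,"ry":0,"rz":0,"hand":0.01}]' >/dev/null && python3 ok.py &&
python3 -m pendant '[{"dx":0,"dy":0,"dz":0.001,"rx":0,"ry":0,"rz":0,"hand":0.01},{"dx":0,"dy":0,"dz":0.001,"rx":0,"ry":0,"rz":0,"hand":0.01}]' >/dev/null && python3 ok.py &&
python3 -m pendant '[{"dx":0,"dy":0,"dz":0.001,"rx":0,"ry":0,"rz":0,"hand":0.01},{"dx":0,"dy":0,"dz":0.001,"rx":0,"ry":0,"rz":0,"hand":0.01}]' >/dev/null && python3 ok.py &&
python3 -m pendant '[{"dx":0,"dy":0,"dz":0.001,"rx":0,"ry":0,"rz":0,"hand":0.01},{"dx":0,"dy":0,"dz":0.001,"rx":0,"ry":0,"rz":0,"hand":0.01}]' >/dev/null && python3 ok.py &&
python3 -m pendant '[{"dx":0,"dy":0,"dz":0.001,"rx":0,"ry":0,"rz":0,"hand":0.01},{"dx":0,"dy":0,"dz":0.001,"rx":0,"ry":0,"rz":0,"hand":0.01}]' >/dev/null && python3 ok.py &&
python3 -m pendant '[{"dx":0,"dy":0,"dz":0.001,"rx":0,"ry":0,"rz":0,"hand":0.01},{"dx":0,"dy":0,"dz":0.001,"rx":0,"ry":0,"rz":0,"hand":0.01}]' >/dev/null && python3 ok.py &&
python3 -m pendant '[{"dx":0,"dy":0,"dz":0.001,"rx":0,"ry":0,"rz":0,"hand":0.01},{"dx":0,"dy":0,"dz":0.001,"rx":0,"ry":0,"rz":0,"hand":0.01}]' >/dev/null && python3 ok.py &&
python3 -m pendant '[{"dx":0,"dy":0,"dz":0.001,"rx":0,"ry":0,"rz":0,"hand":0.01},{"dx":0,"dy":0,"dz":0.001,"rx":0,"ry":0,"rz":0,"hand":0.01}]' >/dev/null && python3 ok.py; python3 st.py
```

```text
0.2693 2.28
7.4 F [ 0.72 -3.26  2.28] M [-0.33 -0.13 -0.01] [0.5439 0.0334 0.2693] yaw 69.3 [1.000e-04 8.228e-01 5.683e-01 0.000e+00] 49.91070231422782False
```

```bash
sed -i 's/sys.exit(f>4)/sys.exit(int(f>4))/' ok.py
python3 -m pendant '[{"dx":0,"dy":0,"dz":0.001,"rx":0,"ry":0,"rz":0,"hand":0.01},{"dx":0,"dy":0,"dz":0.001,"rx":0,"ry":0,"rz":0,"hand":0.01},{"dx":0,"dy":0,"dz":0.001,"rx":0,"ry":0,"rz":0,"hand":0.01}]' >/dev/null && python3 ok.py &&
python3 -m pendant '[{"dx":0,"dy":0,"dz":0.001,"rx":0,"ry":0,"rz":0,"hand":0.01},{"dx":0,"dy":0,"dz":0.001,"rx":0,"ry":0,"rz":0,"hand":0.01}]' >/dev/null && python3 ok.py &&
python3 -m pendant '[{"dx":0,"dy":0,"dz":0.001,"rx":0,"ry":0,"rz":0,"hand":0.01},{"dx":0,"dy":0,"dz":0.001,"rx":0,"ry":0,"rz":0,"hand":0.01}]' >/dev/null && python3 ok.py &&
python3 -m pendant '[{"dx":0,"dy":0,"dz":0.001,"rx":0,"ry":0,"rz":0,"hand":0.01},{"dx":0,"dy":0,"dz":0.001,"rx":0,"ry":0,"rz":0,"hand":0.01}]' >/dev/null && python3 ok.py &&
python3 -m pendant '[{"dx":0,"dy":0,"dz":0.001,"rx":0,"ry":0,"rz":0,"hand":0.01},{"dx":0,"dy":0,"dz":0.001,"rx":0,"ry":0,"rz":0,"hand":0.01}]' >/dev/null && python3 ok.py &&
python3 -m pendant '[{"dx":0,"dy":0,"dz":0.001,"rx":0,"ry":0,"rz":0,"hand":0.01},{"dx":0,"dy":0,"dz":0.001,"rx":0,"ry":0,"rz":0,"hand":0.01}]' >/dev/null && python3 ok.py &&
python3 -m pendant '[{"dx":0,"dy":0,"dz":0.001,"rx":0,"ry":0,"rz":0,"hand":0.01},{"dx":0,"dy":0,"dz":0.001,"rx":0,"ry":0,"rz":0,"hand":0.01}]' >/dev/null && python3 ok.py &&
python3 -m pendant '[{"dx":0,"dy":0,"dz":0.001,"rx":0,"ry":0,"rz":0,"hand":0.01},{"dx":0,"dy":0,"dz":0.001,"rx":0,"ry":0,"rz":0,"hand":0.01}]' >/dev/null && python3 ok.py; python3 st.py
```

```text
0.2662 2.7
0.2642 2.48
0.2622 2.91
0.2602 1.67
0.2582 1.74
0.2562 1.78
0.2542 2.54
0.2528 8.07
8.8167 F [-0.63 -2.54  8.07] M [-0.35  0.03  0.04] [0.544  0.0334 0.2528] yaw 69.3 [2.000e-04 8.228e-01 5.683e-01 2.000e-04] 51.24631590525496
```

Contact felt at TCP z≈0.2537. I'll let it settle and average.

```bash
python3 -m pendant '[{"dx":0,"dy":0,"dz":0,"rx":0,"ry":0,"rz":0,"hand":0.01},{"dx":0,"dy":0,"dz":0,"rx":0,"ry":0,"rz":0,"hand":0.01}]'>/dev/null; python3 st.py
python3 -m pendant '[{"dx":0,"dy":0,"dz":0.0004,"rx":0,"ry":0,"rz":0,"hand":0.01},{"dx":0,"dy":0,"dz":0,"rx":0,"ry":0,"rz":0,"hand":0.01}]'>/dev/null;  python3 st.py
python3 -m pendant '[{"dx":0,"dy":0,"dz":0,"rx":0,"ry":0,"rz":0,"hand":0.01}]'>/dev/null;  python3 st.py
```

```text
8.9833 F [ 0.68 -2.98  5.27] M [-0.33 -0.05  0.01] [0.544  0.0334 0.2528] yaw 69.3 [3.000e-04 8.228e-01 5.683e-01 3.000e-04] 50.573961062259514
9.15 F [ 0.09 -2.65  6.68] M [-0.24  0.01  0.  ] [0.544  0.0334 0.2528] yaw 69.3 [4.000e-04 8.228e-01 5.683e-01 3.000e-04] 50.997242016746895
9.2333 F [ 0.89 -2.8   7.17] M [-0.32  0.07  0.06] [0.544  0.0334 0.2528] yaw 69.3 [4.000e-04 8.228e-01 5.683e-01 4.000e-04] 50.99248749245817
```

```bash
for i in 1; do
python3 -m pendant '[{"dx":0,"dy":0,"dz":0.0004,"rx":0,"ry":0,"rz":0,"hand":0.01},{"dx":0,"dy":0,"dz":0,"rx":0,"ry":0,"rz":0,"hand":0.01}]'>/dev/null;  python3 st.py
python3 -m pendant '[{"dx":0,"dy":0,"dz":0.0003,"rx":0,"ry":0,"rz":0,"hand":0.01},{"dx":0,"dy":0,"dz":0,"rx":0,"ry":0,"rz":0,"hand":0.01}]'>/dev/null;  python3 st.py
python3 -m pendant '[{"dx":0,"dy":0,"dz":0,"rx":0,"ry":0,"rz":0,"hand":0.01}]'>/dev/null;  python3 st.py
python3 -m pendant '[{"dx":0,"dy":0,"dz":0,"rx":0,"ry":0,"rz":0,"hand":0.01}]'>/dev/null;  python3 st.py; done; python3 -c "
from rig import manip;print(manip.get_state()['position'])"
```

```text
9.4 F [ 0.31 -3.73  7.39] M [-0.32  0.14  0.02] [0.544  0.0334 0.2526] yaw 69.3 [4.000e-04 8.228e-01 5.684e-01 4.000e-04] 51.22788210945146
9.5667 F [-1.09 -3.13  8.96] M [-0.32  0.24 -0.02] [0.544  0.0334 0.2526] yaw 69.3 [5.000e-04 8.228e-01 5.683e-01 5.000e-04] 51.411082760605495
9.65 F [-0.57 -1.71  8.7 ] M [-0.31  0.2  -0.03] [0.544  0.0334 0.2525] yaw 69.3 [5.000e-04 8.228e-01 5.683e-01 5.000e-04] 51.40916920026939
9.7333 F [-0.61 -3.38  9.57] M [-0.33  0.21  0.01] [0.544  0.0334 0.2525] yaw 69.3 [5.000e-04 8.228e-01 5.683e-01 5.000e-04] 51.407511905708816
[0.54399502 0.0333912  0.25254142]
```

```bash
python3 -m pendant '[{"dx":0,"dy":0,"dz":0.0004,"rx":0,"ry":0,"rz":0,"hand":0.01},{"dx":0,"dy":0,"dz":0,"rx":0,"ry":0,"rz":0,"hand":0.01},{"dx":0,"dy":0,"dz":0,"rx":0,"ry":0,"rz":0,"hand":0.01}]'>/dev/null;  python3 st.py
python3 -m pendant '[{"dx":0,"dy":0,"dz":0.0004,"rx":0,"ry":0,"rz":0,"hand":0.01},{"dx":0,"dy":0,"dz":0,"rx":0,"ry":0,"rz":0,"hand":0.01},{"dx":0,"dy":0,"dz":0,"rx":0,"ry":0,"rz":0,"hand":0.01}]'>/dev/null;  python3 st.py
python3 -m pendant '[{"dx":0,"dy":0,"dz":0,"rx":0,"ry":0,"rz":0,"hand":0.01}]'>/dev/null;  python3 st.py
python3 -m pendant '[{"dx":0,"dy":0,"dz":0,"rx":0,"ry":0,"rz":0,"hand":0.01}]'>/dev/null;  python3 st.py; python3 -c "
from rig import manip;print(manip.get_state()['position'])"
```

```text
9.9833 F [-0.39 -1.29  9.68] M [-0.3   0.23 -0.08] [0.544  0.0334 0.2524] yaw 69.3 [6.000e-04 8.228e-01 5.684e-01 6.000e-04] 51.59210112433357
10.2333 F [-1.22 -3.19 10.99] M [-0.29  0.25  0.04] [0.544  0.0334 0.2522] yaw 69.3 [7.000e-04 8.228e-01 5.684e-01 7.000e-04] 51.79619191636448
10.3167 F [-0.37 -3.22 11.58] M [-0.3   0.28 -0.  ] [0.544  0.0334 0.2522] yaw 69.3 [6.000e-04 8.228e-01 5.684e-01 7.000e-04] 51.797171742946375
10.4 F [-0.19 -2.65 10.52] M [-0.25  0.32 -0.01] [0.544  0.0334 0.2522] yaw 69.3 [6.000e-04 8.228e-01 5.683e-01 7.000e-04] 51.796855021384545
[0.54401239 0.0334266  0.25219162]
```

Foot press is about 9–10 N (11 N at the tool less about 2 N friction). I'll lock by turning clockwise while holding the height.

```bash
python3 -m pendant '[{"dx":0,"dy":0,"dz":0,"rx":0,"ry":0,"rz":5,"hand":0.01},{"dx":0,"dy":0,"dz":0,"rx":0,"ry":0,"rz":5,"hand":0.01},{"dx":0,"dy":0,"dz":0,"rx":0,"ry":0,"rz":5,"hand":0.01},{"dx":0,"dy":0,"dz":0,"rx":0,"ry":0,"rz":5,"hand":0.01}]'>/dev/null; python3 st.py
python3 -m pendant '[{"dx":0,"dy":0,"dz":0,"rx":0,"ry":0,"rz":5,"hand":0.01},{"dx":0,"dy":0,"dz":0,"rx":0,"ry":0,"rz":5,"hand":0.01},{"dx":0,"dy":0,"dz":0,"rx":0,"ry":0,"rz":5,"hand":0.01},{"dx":0,"dy":0,"dz":0,"rx":0,"ry":0,"rz":5,"hand":0.01},{"dx":0,"dy":0,"dz":0,"rx":0,"ry":0,"rz":5,"hand":0.01},{"dx":0,"dy":0,"dz":0,"rx":0,"ry":0,"rz":5,"hand":0.01},{"dx":0,"dy":0,"dz":0,"rx":0,"ry":0,"rz":5,"hand":0.01},{"dx":0,"dy":0,"dz":0,"rx":0,"ry":0,"rz":5,"hand":0.01},{"dx":0,"dy":0,"dz":0,"rx":0,"ry":0,"rz":5,"hand":0.01},{"dx":0,"dy":0,"dz":0,"rx":0,"ry":0,"rz":3,"hand":0.01},{"dx":0,"dy":0,"dz":0,"rx":0,"ry":0,"rz":0,"hand":0.01},{"dx":0,"dy":0,"dz":0,"rx":0,"ry":0,"rz":0,"hand":0.01}]'>/dev/null; python3 st.py
```

```text
10.7333 F [-0.9  -3.23 10.64] M [-0.37  0.21  0.31] [0.5442 0.0333 0.2522] yaw 49.1 [8.000e-04 9.097e-01 4.153e-01 9.000e-04] 53.86529178300407
11.7333 F [-0.93 -4.13  9.63] M [-0.53  0.22  0.48] [0.5443 0.0329 0.2522] yaw 1.3 [9.000e-04 9.999e-01 1.180e-02 1.200e-03] 61.467974539264105
```

```bash
python3 -m pendant '[{"dx":0,"dy":0,"dz":0,"rx":0,"ry":0,"rz":2,"hand":0.01},{"dx":0,"dy":0,"dz":0,"rx":0,"ry":0,"rz":0,"hand":0.01},{"dx":0,"dy":0,"dz":0,"rx":0,"ry":0,"rz":0,"hand":0.01},{"dx":0,"dy":0,"dz":0,"rx":0,"ry":0,"rz":0,"hand":0.01}]'>/dev/null; python3 st.py
```

```text
12.0667 F [-1.32 -3.38 10.3 ] M [-0.48  0.14  1.26] [0.5441 0.0329 0.2523] yaw -0.5 [ 0.0011  1.     -0.0044  0.0011] 82.20673636635183
```

At the stop (torque jumped to 1.26 N·m). I'll relax the turn and push, then open.

```bash
python3 -m pendant '[{"dx":0,"dy":0.0004,"dz":-0.0008,"rx":0,"ry":0,"rz":-2,"hand":0.01},{"dx":0,"dy":0,"dz":-0.0008,"rx":0,"ry":0,"rz":-0.8,"hand":0.01},{"dx":0,"dy":0,"dz":0,"rx":0,"ry":0,"rz":0,"hand":0.01},{"dx":0,"dy":0,"dz":0,"rx":0,"ry":0,"rz":0,"hand":0.01}]'>/dev/null; python3 st.py
python3 -m pendant '[{"dx":0,"dy":0,"dz":0,"rx":0,"ry":0,"rz":0,"hand":0.02},{"dx":0,"dy":0,"dz":0,"rx":0,"ry":0,"rz":0,"hand":0.025},{"dx":0,"dy":0,"dz":0,"rx":0,"ry":0,"rz":0,"hand":0.035},{"dx":0,"dy":0,"dz":0,"rx":0,"ry":0,"rz":0,"hand":0.05},{"dx":0,"dy":0,"dz":0,"rx":0,"ry":0,"rz":0,"hand":0.05},{"dx":0,"dy":0,"dz":0,"rx":0,"ry":0,"rz":0,"hand":0.05}]'; python3 st.py
```

```text
12.4 F [ 0.68 -3.51  4.95] M [-0.52 -0.25  0.12] [0.5441 0.0329 0.2523] yaw 2.0 [2.000e-04 9.998e-01 1.780e-02 4.000e-04] 53.274948731950474
clock: 12.9
position: [0.5432, 0.0334, 0.2513]
ee_rot: [-0.0, 1.0, 0.018, -0.001]
contact_force: [0.3, 0.7, 0.2]
width: 0.0501
gripper_force: 0.0
12.9 F [0.26 0.65 0.16] M [ 0.02  0.04 -0.  ] [0.5432 0.0334 0.2513] yaw 2.1 [-3.000e-04  9.998e-01  1.810e-02 -1.000e-03] 0.0
```

Released and free. I'll retreat upward and check with a picture.

```bash
python3 -m pendant '[{"dx":0,"dy":0,"dz":-0.015,"rx":0,"ry":0,"rz":0,"hand":0.05},{"dx":0,"dy":0,"dz":-0.03,"rx":0,"ry":0,"rz":0,"hand":0.05},{"dx":0,"dy":0,"dz":-0.03,"rx":0,"ry":0,"rz":0,"hand":0.05},{"dx":0,"dy":0,"dz":-0.03,"rx":0,"ry":0,"rz":0,"hand":0.05},{"dx":0,"dy":0,"dz":-0.03,"rx":0,"ry":0,"rz":0,"hand":0.05},{"dx":0,"dy":0,"dz":0,"rx":0,"ry":0,"rz":0,"hand":0.05},{"dx":0,"dy":0,"dz":0,"rx":0,"ry":0,"rz":0,"hand":0.05}]'
python3 look.py pics/w5.png; python3 bar.py 200 150 360 330 .281 pics/b5.png
```

```text
clock: 13.48
position: [0.5444, 0.0332, 0.3886]
ee_rot: [0.0, 1.0, 0.018, 0.002]
contact_force: [-0.3, -1.1, -0.7]
width: 0.0498
gripper_force: 0.0
13.4833 [-6.68273285e-02  1.82562895e-01  1.25265892e+00  2.01789765e-04
  1.70283684e+00  1.46778201e+00] [0.54444167 0.03319049 0.38860763] [5.02419391e-05 9.99834508e-01 1.81059378e-02 1.76911128e-03] [-0.29938479 -1.14092008 -0.65794675] [0.00167962 0.0693271  0.04081931]
[ 272  175   21   66 1066] [282.15666041 210.02814259]
rect mm ((544.13671875, 32.834293365478516), (54.73930358886719, 16.140792846679688), 1.6070640087127686)
```

View pics/w5.png

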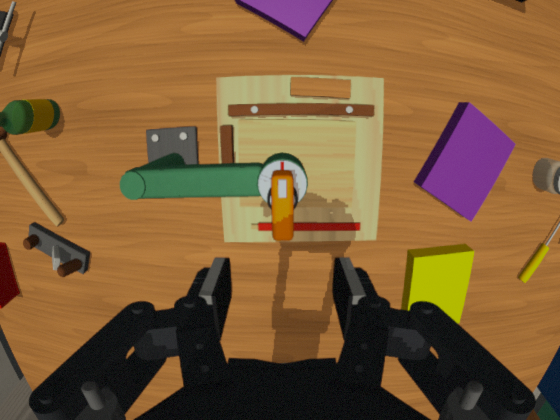

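The picture shows the handle back at its locked yaw (1.6°, was 1.7°) and lowered at (283,205). The board and bystanders are in place and the gripper is clear. Handing in.

```bash
python3 -c "
from rig import manip;print(manip.sign_off())"
```

```text
the job is handed in; nothing more can be done
None
```

I unlocked the hold-down, slid the foot down to an estimated 9–10 N on the board, locked it again and released it, then handed the job in at about 13.5 s; the hand-in returned no verdict.

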